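Air the test kiln

TASK

Start airing the small test kiln: first, with its lid still shut, slide the black grip on the grey air box along its track until it stands level with the steel pointer. Then raise the kiln lid by its wooden handle to 40 degrees and hold it there, because it falls shut when let go: finish while still holding the lid open, with the slide left at the pointer. Leave the bucket, the jars and the brush where they are.

Things in the scene. Friction and masses are not known exactly. Their poses are not given: they have to be found in the camera images.
- kiln: Small top-loading kiln, a steel-jacketed firebrick box fixed to the table, 200 mm deep (x) by 230 mm wide (y) by 150 mm high without the lid. Origin at the centre of its underside; its x axis points from the front (handle side, towards the robot) to the hinge side, z up.
- lid (a joint): Lid angle in rad: 0 shut (level), growing as its front rises about the level hinge at the kiln's rear top edge; stop at 1.4. The lid is a slab 205 mm deep, 236 mm wide, 28 mm thick, about 0.65 kg (varies); the hinge is nearly free, so it falls shut when let go; 2 to 4 N upward at the handle carries it.
- lid_hinge (a point): A point on the lid's hinge axis, midway along it: 100 mm behind the kiln's centre (its +x) and 150.5 mm above the table. The hinge axis is the kiln's y axis.
- lid_grip (a point): Centre of the wooden handle: a round rod 24 mm thick, 70 mm long, standing out from the middle of the lid's front edge along the kiln's -x (13 mm of 10 mm neck shows behind it). 260 mm from the hinge axis in the lid's plane and, shut, 14 mm above it (164.5 mm above the table). Free all round; pinched across its sides from above, it pivots between the fingers as the lid rises.
- airbox: Grey steel box fixed to the table, left or right of the kiln, 130 mm (x) by 180 mm (y) by 60 mm high; origin at the centre of its underside. A dark track 40 mm wide, 150 mm long and 14 mm high lies on its top along the box's y axis, its centre line 15 mm towards the box's -x from the middle.
- slide (a joint): Position of the black slide grip along its track in m, 0 to 0.100, growing towards the box's +y; at 0.050 the grip stands at the middle of the box (box y = 0). It stays where it is left (about 1.5 N of friction).
- slide_top (a point): Centre of the top face of the black slide grip: an upright block 28 mm across the track (x), 20 mm along the track (y) and 40 mm high, whose top is 114.5 mm above the table and which stands just on the track (track top 74 mm above the table).
- pointer: Pale painted steel pointer fixed on the air box beside the track, on its +x side: a blade 34 mm long, 6 mm thick, 16 mm high, pointing at the track; 14 mm round screw head at its rear. Origin on its underside in the blade's middle plane, 60.5 mm above the table; axes as the air box. The slide is right when the grip's middle is level with the blade along the track (same box y).
- bucket: Bystander: open terracotta pot, 170 mm across the rim, 140 mm high, with two small side handles, on the side of the kiln where the air box is not; origin at the centre of its underside.
- jar_a: Bystander: dark jar, 80 mm in diameter, 110 mm high, left of and behind the work; origin at the centre of its underside.
- jar_b: Bystander: dark jar like jar_a, right of and behind the work.
- brush: Bystander: a brush lying on the table in front of the kiln, lower than 40 mm.
Things that resemble listed ones, but are neither listed nor needed, are in the scene too. Of the things that look like the airbox, the largest one is meant.

How it is judged:
By the outcome, as a careful person would: the job done as asked, in the order asked, and still so for the second after the job is handed in, while the arm keeps its last pose, push and grip.
It also fails if it takes over 51 s, if anything falls off the work surface, if the arm or the gripper's body presses on something with over 40 N, if the wrist force passes 120 N, or if a joint passes its speed limit or range.

ROBOT

A 6-joint arm with a two-finger parallel gripper is mounted at the origin on the work surface. World frame = base frame: x ahead of the robot, y to its left, z up, the work surface at z = 0. Lengths are in m, angles in rad, forces in N, time in s.
With the tool pointing down it reaches from about 0.4 to 0.825 m from the base axis. Payload 7 kg.
Tool frame: the origin (TCP) lies midway between the tips of the shut fingers; the grasp point (between the pads) lies 19 mm behind it; z points along the fingers, x is the direction in which the jaws open and shut, and the axes are right-handed (so a half turn about z gives the same grasp; the last joint's range is limited). The gripper opens to 88 mm and grips with 3 to 60 N. Pads are 19 mm wide; open, the fingers measure 130 mm over their backs; the gripper's body (78 mm by 193 mm) begins 47 mm behind the grasp point.
Start: joints at [1.417, 0.359, 0.012, 0, -1.224, -0.288], TCP at [0.289, 0.61, 0.227] pointing down, gripper open.
Joint ranges: [-3.07, 3.07], [-1.43, 2.12], [-1.02, 1.25], [-3.03, 1.67], [-3.05, -0], [-3.03, 3.03]. Speed limits (rad/s): [2.39, 2.39, 3.01, 3.14, 3.14, 3.14].

INTERFACE

Orientations are given as [roll, pitch, yaw] about the fixed x, y, z axes, in that order (R = Rz(yaw) Ry(pitch) Rx(roll)).
In Python, from station import arm, grab_frame, camera_params gives the robot as it stands.
- The arm moves only by the shell command python3 -m handwheel 'ROWS' [FORCE]. ROWS is JSON, a list that holds one entry, the list of rows, each a list of 5 numbers: the finger opening in m, from 0 to 0.0876, then the shift along the tool's x, y, z in m, then the turn about the tool's z in degrees. A call has 1 to 20 rows; each row is the pose to reach, as a shift and turn from the pose measured when the call began, along the tool's axes at that moment; what a row does not reach only later rows make up. A row lasts 1/12 s, in which the tool goes at most 41.7 mm and 7.16 degrees, less where a joint would pass 70% of its speed; a pose out of reach is approached as far as the arm can. A call with a gripper value outside its range is refused whole. The fingers move at their own pace and stop on an object; FORCE is the grip in N (left out, the last holds). Time passes only in rows, so rows that repeat a pose let the fingers close. It gives the time, the measured TCP pose, the force and the opening at its end, in the units of the state.
- arm.get_state(): the state, without advancing time (a new reading comes with each control period).
- grab_frame(name): name is "scene" or "top" or "wrist"; returns the picture (420x560x3 uint8, blue, green, red); there is no depth.
- camera_params(name): a dict with "intrinsics" (3x3 intrinsics, pixels), "R" (3x3) and "t" (3): a world point X has camera coordinates R X + t; the wrist camera has in their place "tool_from_camera" (4x4, takes a point from camera to tool coordinates, whose origin is the TCP and whose axes are the tool frame's). Camera axes: x right, y down, z forward; pixel columns grow to the right and rows downward; lengths in m; the calibration is good to about 2 mm. A picture is of the moment at which its call begins: read the wrist's pose just before it. camera_params takes no time and is no camera call.
- arm.job_done(): hands the job in, once; it reports no verdict.
The state is a dict: "t": time; "q": joint angles; "qd": joint speeds; "joint_efforts": joint torques, N m; "eef_pos": TCP position; "ee_rot": TCP orientation; "force": force on the tool from outside, world axes, zero at the start; "moment": the same for the moment, N m; "width": finger opening in m.
Only numpy, scipy, OpenCV 4.12 (cv2) and the standard library are available. Lean on these libraries where they do the work, as an engineer would, in place of code of your own. Each camera call takes 0.05 s, during which the arm holds its last target.

## Working session

There is one attempt and no reset: what is moved stays moved. The work goes in short steps, Python scripts to look and compute and a shell command to move; the robot and the scene stay as the last step left them, time stands still between calls to the robot, and variables do not carry over. Pictures are saved under pics/ and viewed, and the job is handed in when it is done.

```bash
mkdir -p pics
python3 - <<'E'
from station import arm, grab_frame, camera_params
import cv2, json
import numpy as np
np.set_printoptions(precision=4,suppress=True)
s=arm.get_state(); print(s)
for n in("scene","top"):
    cv2.imwrite(f"pics/{n}0.png",grab_frame(n)); p=camera_params(n); print(n,p)
print(camera_params("wrist"))
E
```

```text
{'t': 0.0, 'q': array([ 1.4171,  0.3593,  0.0111, -0.0004, -1.2241, -0.2881]), 'qd': array([ 0.0008, -0.0004,  0.003 , -0.0003, -0.0001, -0.0002]), 'joint_efforts': array([  0.0011, -58.2715,  29.3048,   6.9966,   0.0069,  -0.0002]), 'eef_pos': array([0.2884, 0.6097, 0.2256]), 'ee_rot': array([-3.1415, -0.0016, -2.0127]), 'force': array([-0.1338,  0.0926, -0.5425]), 'moment': array([-0.0347,  0.0012, -0.0233]), 'width': 0.08749269149395697}
scene {'intrinsics': array([[459.936 ,   0.    , 281.2584],
       [  0.    , 459.936 , 202.9699],
       [  0.    ,   0.    ,   1.    ]]), 'R': array([[ 0.7926,  0.6094, -0.0207],
       [ 0.3974, -0.542 , -0.7405],
       [-0.4625,  0.5787, -0.6718]]), 't': array([-0.3761, -0.1824,  1.6224])}
top {'intrinsics': array([[440.8321,   0.    , 276.8812],
       [  0.    , 440.8321, 209.7354],
       [  0.    ,   0.    ,   1.    ]]), 'R': array([[-0.0302, -0.9995, -0.0009],
       [-0.9777,  0.0297, -0.2081],
       [ 0.208 , -0.0054, -0.9781]]), 't': array([-0.0636,  0.5577,  1.4061])}
{'intrinsics': array([[345.4539,   0.    , 276.9512],
       [  0.    , 345.4539, 210.4857],
       [  0.    ,   0.    ,   1.    ]]), 'tool_from_camera': array([[ 1.    , -0.0003,  0.0003,  0.0006],
       [ 0.0002,  0.9624,  0.2717, -0.0733],
       [-0.0003, -0.2717,  0.9624, -0.1584],
       [ 0.    ,  0.    ,  0.    ,  1.    ]])}
```

View pics/scene0.png

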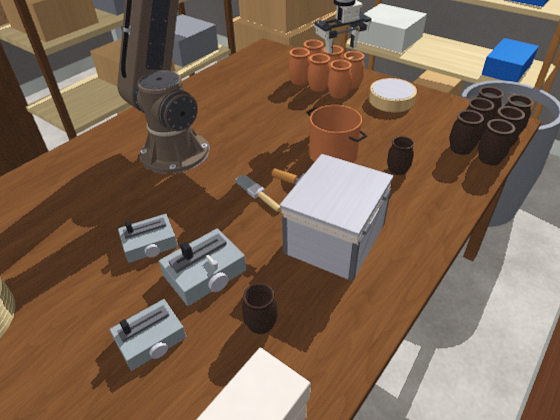

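View pics/top0.png

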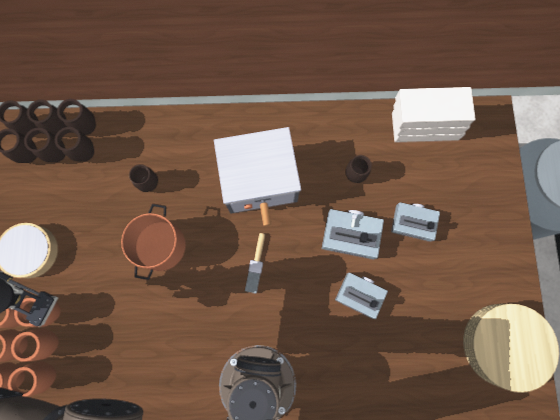

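The top view shows the kiln near (258,170) with its orange handle near (265,213). The largest airbox is near (353,233), right of the kiln, with the bucket at (150,242). I'll enlarge the work area.

Run:
```python
import cv2
a=cv2.imread("pics/top0.png")
cv2.imwrite("pics/z1.png",cv2.resize(a[195:275,305:405],None,fx=7,fy=7,interpolation=cv2.INTER_CUBIC))
cv2.imwrite("pics/z2.png",cv2.resize(a[120:235,195:315],None,fx=5,fy=5,interpolation=cv2.INTER_CUBIC))
b=cv2.imread("pics/scene0.png")
cv2.imwrite("pics/z3.png",cv2.resize(b[220:310,150:255],None,fx=6,fy=6,interpolation=cv2.INTER_CUBIC))
```

```text
(no output)
```

View pics/z1.png

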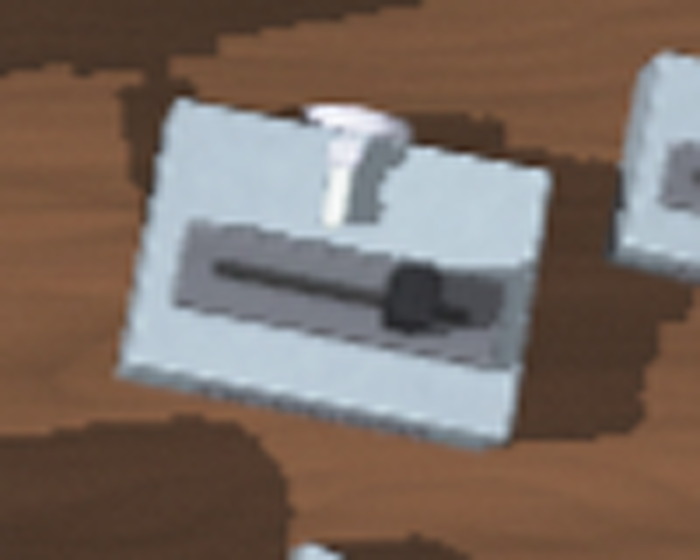

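View pics/z2.png

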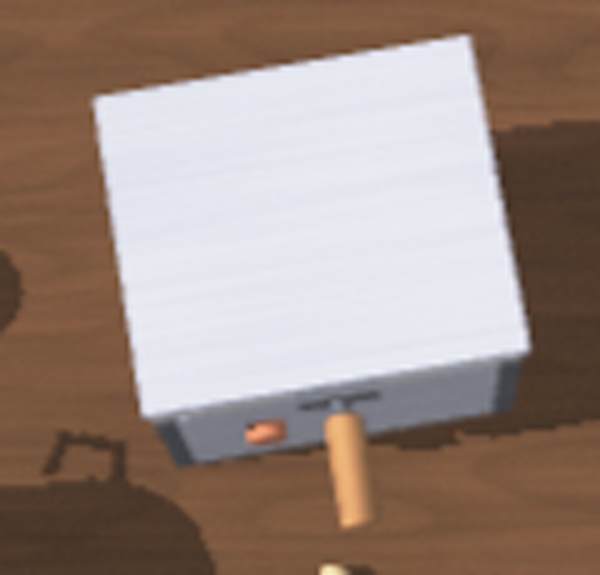

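View pics/z3.png

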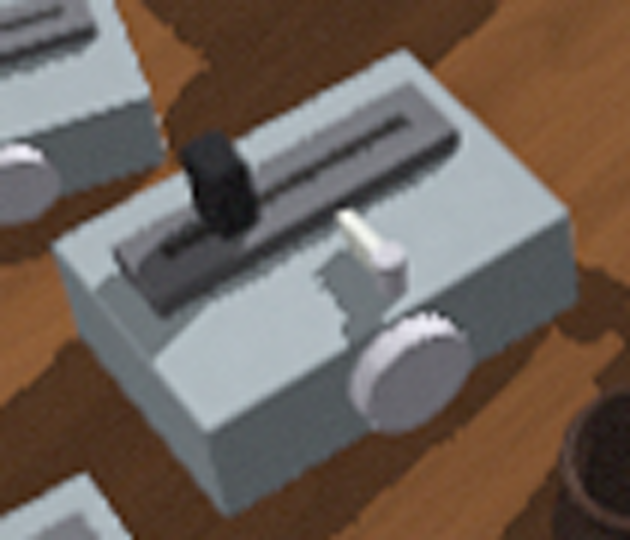

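```bash
cat > h.py <<'E'
import numpy as np, cv2
from scipy.spatial.transform import Rotation as Rn
from station import arm, grab_frame, camera_params
np.set_printoptions(precision=4,suppress=True)
def ray(n,u,v,s=None):
    p=camera_params(n);K=np.array(p["intrinsics"]);d=np.linalg.inv(K)@[u,v,1]
    if n=="wrist":
        T=np.array(p["tool_from_camera"]);R=Rn.from_euler("xyz",s["ee_rot"]).as_matrix()
        return s["eef_pos"]+R@T[:3,3], R@T[:3,:3]@d
    R=np.array(p["R"]);return -R.T@np.array(p["t"]),R.T@d
def pl(n,u,v,z,s=None):
    c,d=ray(n,u,v,s);return c+d*(z-c[2])/d[2]
def proj(n,X,s=None):
    p=camera_params(n);K=np.array(p["intrinsics"])
    if n=="wrist":
        T=np.array(p["tool_from_camera"]);R=Rn.from_euler("xyz",s["ee_rot"]).as_matrix()
        x=T[:3,:3].T@(R.T@(np.array(X)-s["eef_pos"])-T[:3,3])
    else: x=np.array(p["R"])@X+p["t"]
    x=K@x;return x[:2]/x[2]
def totool(X,s):
    return Rn.from_euler("xyz",s["ee_rot"]).as_matrix().T@(np.array(X)-s["eef_pos"])
E
python3 - <<'E'
from h import *
z2=lambda U,V,z:pl("top",(U+.5)/5-.5+195,(V+.5)/5-.5+120,z)
z1=lambda U,V,z:pl("top",(U+.5)/7-.5+305,(V+.5)/7-.5+195,z)
z3=lambda U,V,z:pl("scene",(U+.5)/6-.5+150,(V+.5)/6-.5+220,z)
L=np.array([z2(*q,.1785)for q in((95,98),(470,36),(529,352),(143,416))])
print(L,[np.linalg.norm(L[i]-L[(i+1)%4]) for i in range(4)])
d=(L[0]+L[1]-L[2]-L[3])[:2];ang=np.arctan2(d[1],d[0]);w=(L[0]-L[1])[:2]
print("kiln yaw",np.degrees(ang),np.degrees(np.arctan2(w[1],w[0]))-90,"lid c",L.mean(0))
print("handle ends", z2(345,415,.1645),z2(355,520,.1645))
B=np.array([z1(*q,.06)for q in((178,100),(550,172),(510,445),(120,375))])
print(B,[np.linalg.norm(B[i]-B[(i+1)%4]) for i in range(4)])
d=(B[0]+B[1]-B[2]-B[3])[:2];w=(B[0]-B[1])[:2]
print("box yaw",np.degrees(np.arctan2(d[1],d[0])),np.degrees(np.arctan2(w[1],w[0]))-90,B.mean(0))
B=np.array([z3(*q,.06)for q in((570,212),(210,430),(55,243),(403,48))])
print(B,[np.linalg.norm(B[i]-B[(i+1)%4]) for i in range(4)])
d=(B[0]+B[1]-B[2]-B[3])[:2];w=(B[0]-B[1])[:2]
print("box yaw",np.degrees(np.arctan2(d[1],d[0])),np.degrees(np.arctan2(w[1],w[0]))-90,B.mean(0))
print("grip top",z1(416,285,.1145),z3(215,155,.1145))
print("ptr tip/rear",z1(335,222,.0765),z1(345,140,.0765),z3(350,215,.0765),z3(388,248,.0765))
E
```

```text
[[ 0.7634  0.1128  0.1785]
 [ 0.7977 -0.125   0.1785]
 [ 0.5899 -0.1539  0.1785]
 [ 0.5567  0.0835  0.1785]] [np.float64(0.24027414420196463), np.float64(0.20986843052626386), np.float64(0.2397160839471903), np.float64(0.2087136854272896)]
kiln yaw 7.981329155710317 8.227589633373256 lid c [ 0.6769 -0.0207  0.1785]
handle ends [ 0.5568 -0.0395  0.1645] [ 0.4908 -0.0441  0.1645]
[[ 0.5529 -0.2568  0.06  ]
 [ 0.5129 -0.4304  0.06  ]
 [ 0.3849 -0.4015  0.06  ]
 [ 0.4229 -0.2226  0.06  ]] [np.float64(0.17811466572304294), np.float64(0.13112533620061165), np.float64(0.18290566349949544), np.float64(0.13439638165656556)]
box yaw -13.744865258024655 -12.99306355016023 [ 0.4684 -0.3278  0.06  ]
[[ 0.5551 -0.2567  0.06  ]
 [ 0.5152 -0.4288  0.06  ]
 [ 0.3906 -0.4001  0.06  ]
 [ 0.4293 -0.2273  0.06  ]] [np.float64(0.17662522965369865), np.float64(0.12784829728885586), np.float64(0.1771139677675492), np.float64(0.12915587964796077)]
box yaw -13.050220588346832 -13.053405738214451 [ 0.4725 -0.3282  0.06  ]
grip top [ 0.453  -0.3522  0.1145] [ 0.4522 -0.354   0.1145]
ptr tip/rear [ 0.4892 -0.3244  0.0765] [ 0.5279 -0.3317  0.0765] [ 0.4924 -0.3232  0.0765] [ 0.5179 -0.3268  0.0765]
```

Run:
```python
from h import *
s=arm.get_state()
print(totool([.46,.12,.27],s),totool([.4525,-.353,.20],s))
```

```text
[ 0.3694 -0.3646 -0.0437] [ 0.8001 -0.5601  0.027 ]
```

```bash
python3 -m handwheel '[[[0.087,0,0,-0.04,0],[0.087,0.37,-0.365,-0.044,84],[0.087,0.37,-0.365,-0.044,84],[0.087,0.37,-0.365,-0.044,84],[0.087,0.37,-0.365,-0.044,84],[0.087,0.37,-0.365,-0.044,84],[0.087,0.37,-0.365,-0.044,84],[0.087,0.37,-0.365,-0.044,84],[0.087,0.37,-0.365,-0.044,84],[0.087,0.37,-0.365,-0.044,84],[0.087,0.37,-0.365,-0.044,84],[0.087,0.37,-0.365,-0.044,84],[0.087,0.37,-0.365,-0.044,84],[0.087,0.37,-0.365,-0.044,84],[0.087,0.37,-0.365,-0.044,84],[0.087,0.37,-0.365,-0.044,84]]]'
python3 - <<'E'
from h import *
s=arm.get_state();print(s["q"],s["eef_pos"],np.degrees(s["ee_rot"]))
print(totool([.4525,-.353,.20],s))
E
```

```text
t: 1.43
eef_pos: [0.4602, 0.1181, 0.2701]
ee_rot: [-3.14, -0.0, 2.802]
force: [0.5, 0.4, -0.4]
width: 0.0868
[ 0.6673 -0.0044 -0.3393  0.0006 -1.2375 -1.0073] [0.4602 0.1181 0.2701] [-179.9035   -0.0215  160.5314]
[-0.1498 -0.4466  0.0708]
```

```bash
python3 -m handwheel '[[[0.087,-0.15,-0.447,0.04,83.5],[0.087,-0.15,-0.447,0.04,83.5],[0.087,-0.15,-0.447,0.04,83.5],[0.087,-0.15,-0.447,0.04,83.5],[0.087,-0.15,-0.447,0.04,83.5],[0.087,-0.15,-0.447,0.04,83.5],[0.087,-0.15,-0.447,0.04,83.5],[0.087,-0.15,-0.447,0.04,83.5],[0.087,-0.15,-0.447,0.04,83.5],[0.087,-0.15,-0.447,0.04,83.5],[0.087,-0.15,-0.447,0.07,83.5],[0.087,-0.15,-0.447,0.07,83.5],[0.087,-0.15,-0.447,0.07,83.5],[0.087,-0.15,-0.447,0.07,83.5],[0.087,-0.15,-0.447,0.07,83.5],[0.087,-0.15,-0.447,0.07,83.5]]]'
python3 - <<'E'
from h import *
s=arm.get_state();print(s["q"],s["eef_pos"],np.degrees(s["ee_rot"]))
a=grab_frame("wrist");cv2.imwrite("pics/w1.png",a)
print(totool([.4525,-.353,.082],s))
for X in([.4525,-.353,.1145],[.4905,-.324,.0765]):print(proj("wrist",np.array(X),s))
E
```

```text
t: 2.77
eef_pos: [0.4535, -0.3524, 0.2015]
ee_rot: [3.141, 0.002, 1.347]
force: [-0.2, 0.3, 0.1]
width: 0.0868
[-0.3189  0.2114 -0.2534  0.0019 -1.1053 -1.4765] [ 0.4535 -0.3524  0.2015] [179.9674   0.1002  77.183 ]
[-0.0006 -0.0009  0.1195]
[276.9094 214.5872]
[319.1944 236.0171]
```

View pics/w1.png

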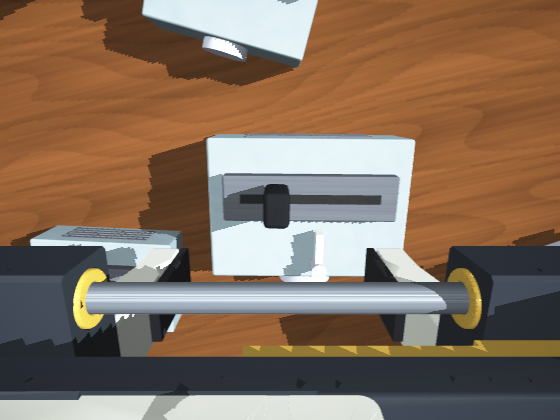

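The wrist view shows the grip's top face centred near (277,214), the pointer blade near (319,247), and the box square to the image. I'll measure these more finely.

Run:
```python
from h import *
s=arm.get_state();a=cv2.imread("pics/w1.png")
cv2.imwrite("pics/w1z.png",cv2.resize(a[170:290,250:350],None,fx=5,fy=5,interpolation=cv2.INTER_NEAREST))
g=a.max(2)
for v in(188,205,210,215,220,224): 
    r=np.where(g[v,255:300]<60)[0]+255; print("grip",v,r.min(),r.max())
for v in range(228,264,4):print(v,a[v,308:332].min(1))
```

```text
grip 188 265 287
grip 205 263 288
grip 210 263 288
grip 215 263 288
grip 220 263 288
grip 224 265 287
228 [233 233 233 233 233 233 232 233 233 233 233 233 233 233 233 233 233 233
 232 232 231 232 232 232]
232 [139 139 139 138 138 137 152 186 221 231 231 231 231 231 233 234 235 235
 235 234 233 233 233 233]
236 [140 140 140 138 138 136 154 169 246 255 255 255 255 255 255 254 233 233
 233 232 232 232 231 232]
240 [137 138 137 138 138 136 154 168 253 255 255 255 255 255 255 253 232 232
 232 231 232 232 232 232]
244 [136 137 137 137 138 141 157 199 254 255 255 255 255 255 255 251 232 232
 232 232 232 232 231 232]
248 [138 137 137 138 138 146 160 198 254 255 255 255 255 255 255 246 231 232
 232 233 232 232 232 232]
252 [137 138 137 138 138 146 160 229 254 255 255 255 255 255 254 240 231 231
 232 231 231 231 232 231]
256 [138 137 138 137 137 151 164 245 255 255 255 255 255 255 254 239 232 231
 232 232 232 231 232 232]
260 [138 138 146 153 154 154 160 245 255 255 255 255 255 255 254 235 231 230
 231 231 231 231 231 231]
```

View pics/w1z.png

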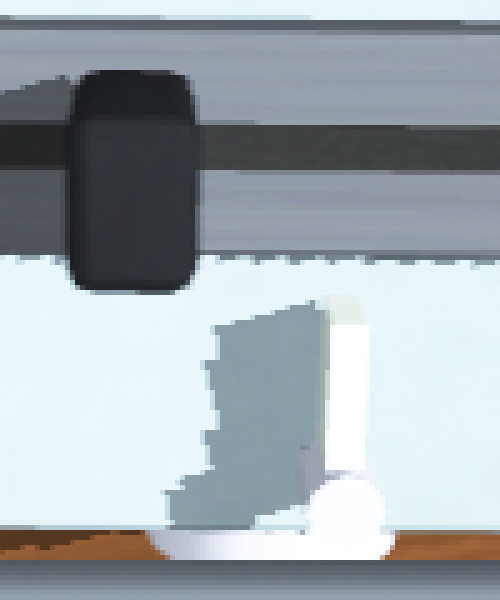

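Run:
```python
from h import *
s=arm.get_state()
s["ee_rot"]=np.array(s["ee_rot"])
g=pl("wrist",275.5,211,.1145,s)
for v,u in((237,319.7),(256,319.2)):
    p=pl("wrist",u,v,.0765,s);print(p,totool(p,s))
print(g,totool(g,s))
L=pl("wrist",262.5,211,.1145,s);R=pl("wrist",288.5,211,.1145,s);print("w",np.linalg.norm(L-R))
c=np.array([[207,138],[414,140],[407,274.5],[212,274.5]])
B=np.array([pl("wrist",*q,.06,s) for q in c]);print(B,[np.linalg.norm(B[i]-B[(i+1)%4]) for i in range(4)])
b=[totool(x,s) for x in B];print(np.array(b))
```

```text
[ 0.4917 -0.3237  0.0765] [0.0366 0.0307 0.1252]
[ 0.5091 -0.3275  0.0765] [0.0367 0.0486 0.1252]
[ 0.4497 -0.3534  0.1145] [-0.0017 -0.0036  0.0872]
w 0.019212231940596874
[[ 0.3887 -0.3997  0.06  ]
 [ 0.4295 -0.228   0.06  ]
 [ 0.5536 -0.2492  0.06  ]
 [ 0.5126 -0.4302  0.06  ]] [np.float64(0.17650098726025715), np.float64(0.1259295879209631), np.float64(0.1856296464765699), np.float64(0.12759283297831278)]
[[-0.0603 -0.0528  0.1418]
 [ 0.1162 -0.0511  0.1415]
 [ 0.1231  0.0746  0.1416]
 [-0.0626  0.0748  0.1419]]
```

```bash
python3 -m handwheel '[[[0.06,-0.0015,-0.002,0.04,0],[0.06,-0.0015,-0.002,0.08,0],[0.06,-0.0015,-0.002,0.1,0],[0.06,-0.0015,-0.002,0.118,0],[0.06,-0.0015,-0.002,0.118,0],[0.06,-0.0015,-0.002,0.118,0]]]' 15
python3 -m handwheel '[[[0.0,0,0,0,0],[0.0,0,0,0,0],[0.0,0,0,0,0],[0.0,0,0,0,0],[0.0,0,0,0,0],[0.0,0,0,0,0],[0.0,0,0,0,0],[0.0,0,0,0,0],[0,0,0,0,0]]]' 15
python3 - <<'E'
from h import *
s=arm.get_state();print(s["force"],s["eef_pos"])
print("to ptr",totool([.4917,-.3237,.0765],s),totool([.5091,-.3275,.0765],s))
E
```

```text
t: 3.32
eef_pos: [0.4516, -0.3529, 0.0841]
ee_rot: [3.141, 0.002, 1.349]
force: [0.2, 0.3, 1.4]
width: 0.0607
t: 4.07
eef_pos: [0.4516, -0.3529, 0.0843]
ee_rot: [3.141, 0.002, 1.349]
force: [-0.2, 0.1, 3.3]
width: 0.02
[-0.1723  0.1447  3.3057] [ 0.4516 -0.3529  0.0843]
to ptr [0.0373 0.0327 0.0077] [0.0374 0.0505 0.0077]
```

```bash
python3 -m handwheel '[[[0,0.008,0,0,0],[0,0.016,0,0,0],[0,0.024,0,0,0],[0,0.032,0,0,0],[0,0.0375,0,0,0],[0,0.0375,0,0,0],[0,0.0375,0,0,0],[0,0.0375,0,0,0]]]' 15
python3 - <<'E'
from h import *
s=arm.get_state();print(s["force"],s["eef_pos"],s["width"])
print("to ptr",totool([.4917,-.3237,.0765],s),totool([.5091,-.3275,.0765],s))
E
```

```text
t: 4.73
eef_pos: [0.4603, -0.316, 0.0843]
ee_rot: [3.141, 0.002, 1.349]
force: [2.7, 1.7, 1.0]
width: 0.0202
[2.6676 1.6618 1.0136] [ 0.4603 -0.316   0.0843] 0.020150705932770678
to ptr [-0.0006  0.0323  0.0078] [-0.0005  0.0501  0.0078]
```

```bash
python3 -m handwheel '[[[0.05,0,0,0,0],[0.05,0,0,0,0],[0.05,0,0,0,0],[0.05,0,0,0,0],[0.05,0,0,0,0],[0.05,0,0,-0.04,0],[0.05,0,0,-0.08,0],[0.05,0,0,-0.12,0],[0.05,0,0,-0.12,0],[0.05,0,0,-0.12,0],[0.05,0,0,-0.12,0]]]'
python3 - <<'E'
from h import *
s=arm.get_state();a=grab_frame("wrist");cv2.imwrite("pics/w2.png",a)
print(s["eef_pos"],np.degrees(s["ee_rot"]))
cv2.imwrite("pics/w2z.png",cv2.resize(a[170:290,220:330],None,fx=5,fy=5,interpolation=cv2.INTER_NEAREST))
g=a.max(2)
for v in(205,215,220): 
    r=np.where(g[v,240:310]<60)[0]+240; print("grip",v,r.min(),r.max())
for v in range(228,264,4):print(v,a[v,265:292].min(1))
print(totool([.521-.0178,-.043-.0025,.26],s))
E
```

```text
t: 5.65
eef_pos: [0.4599, -0.3156, 0.2042]
ee_rot: [3.14, 0.001, 1.349]
force: [0.2, 0.4, -1.0]
width: 0.0496
[ 0.4599 -0.3156  0.2042] [179.9341   0.0689  77.2883]
grip 205 263 289
grip 215 264 289
grip 220 264 288
228 [192  92  34  33  35  35  36  35  34  35  37  37  36  37  37  37  37  38
  39  37  38  42  45 144 217 232 232]
232 [232 195 138 138 138 139 137 204 232 232 232 232 233 233 233 233 234 234
 233 233 233 233 232 232 232 232 232]
236 [140 141 140 139 139 138 138 136 243 255 255 255 255 255 255 254 234 234
 233 233 233 232 232 232 232 232 232]
240 [139 140 139 138 138 137 139 137 243 255 255 255 255 255 255 253 232 232
 232 232 232 232 232 232 232 232 232]
244 [137 137 138 138 138 138 138 138 242 255 255 255 255 255 255 253 230 230
 231 232 232 232 232 232 232 232 232]
248 [137 138 137 137 138 138 138 138 242 255 255 255 255 255 255 253 232 232
 232 232 232 232 233 232 232 232 232]
252 [138 138 138 137 137 138 138 138 242 255 255 255 255 255 255 251 233 233
 233 233 233 233 233 232 232 232 232]
256 [137 138 139 138 138 138 138 138 252 255 255 255 255 255 255 251 232 232
 232 232 232 232 232 232 232 232 232]
260 [138 138 137 138 137 141 150 153 253 255 255 255 255 255 255 251 234 236
 233 231 231 231 231 231 231 231 231]
[ 0.2729 -0.0171 -0.0562]
```

View pics/w2.png

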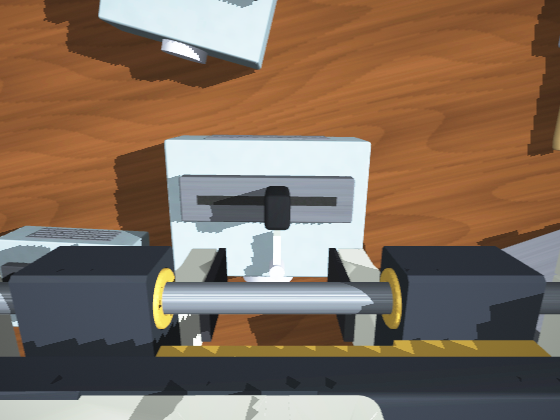

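The slide grip (u 276.3) lines up with the blade (u 276.5), so the slide is set. Next I'll hover over the handle.

```bash
python3 -m handwheel '[[[0.06,0,0,-0.04,0],[0.06,0.273,-0.017,-0.056,-20.8],[0.06,0.273,-0.017,-0.056,-20.8],[0.06,0.273,-0.017,-0.056,-20.8],[0.06,0.273,-0.017,-0.056,-20.8],[0.06,0.273,-0.017,-0.056,-20.8],[0.06,0.273,-0.017,-0.056,-20.8],[0.06,0.273,-0.017,-0.056,-20.8],[0.06,0.273,-0.017,-0.056,-20.8],[0.06,0.273,-0.017,-0.056,-20.8],[0.06,0.273,-0.017,-0.056,-20.8],[0.06,0.273,-0.017,-0.056,-20.8]]]'
python3 - <<'E'
from h import *
s=arm.get_state();a=grab_frame("wrist");cv2.imwrite("pics/w3.png",a)
print(s["eef_pos"],np.degrees(s["ee_rot"]),s["q"])
E
```

```text
t: 6.7
eef_pos: [0.5025, -0.0462, 0.2582]
ee_rot: [-3.139, 0.001, 1.711]
force: [0.5, -0.1, -0.1]
width: 0.06
[ 0.5025 -0.0462  0.2582] [-179.8451    0.0662   98.0384] [ 0.2988  0.0562 -0.3039  0.0008 -1.2135 -1.7296]
```

View pics/w3.png

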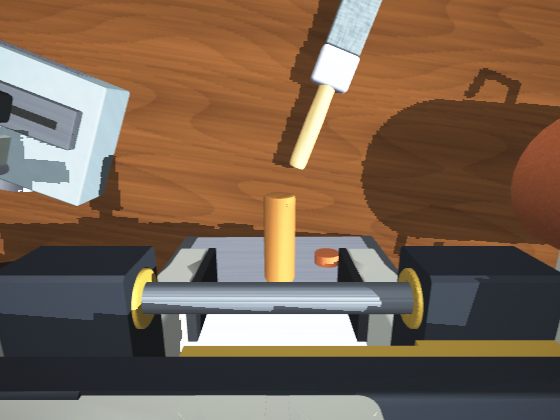

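The wrist view shows the handle centred near u=280, with its outer end at row 194 and its axis along the image columns. I'll measure its offset.

Run:
```python
from h import *
s=arm.get_state()
a=cv2.imread("pics/w3.png");h=cv2.cvtColor(a,cv2.COLOR_BGR2HSV)
for v in(192,194,196,200,215,230,245,260,275):
    r=np.where((h[v,250:310,0]<25)&(h[v,250:310,1]>100)&(h[v,250:310,2]>170))[0]+250
    if len(r):
        u=(r.min()+r.max())/2;p=pl("wrist",u,v,.1645,s);print(v,r.min(),r.max(),p,totool(p,s))
```

```text
192 301 305 [ 0.4833 -0.0301  0.1645] [ 0.0189 -0.0166  0.0939]
196 288 295 [ 0.4875 -0.0382  0.1645] [ 0.0103 -0.0136  0.0939]
200 268 295 [ 0.4916 -0.0451  0.1645] [ 0.0028 -0.0105  0.0939]
215 267 295 [ 0.5033 -0.0438  0.1645] [0.0025 0.0013 0.0939]
230 267 295 [ 0.5152 -0.0421  0.1645] [0.0025 0.0133 0.0938]
245 267 294 [ 0.5275 -0.0408  0.1645] [0.0022 0.0257 0.0938]
260 267 294 [ 0.54   -0.039   0.1645] [0.0022 0.0383 0.0938]
275 267 294 [ 0.5529 -0.0371  0.1645] [0.0022 0.0513 0.0938]
```

```bash
python3 -m handwheel '[[[0.06,0.002,0,0.03,0],[0.06,0.002,0,0.06,0],[0.06,0.002,0,0.09,0],[0.06,0.002,0,0.108,0],[0.06,0.002,0,0.108,0],[0.06,0.002,0,0.108,0]]]' 25
python3 -m handwheel '[[[0.0,0,0,0,0],[0.0,0,0,0,0],[0.0,0,0,0,0],[0.0,0,0,0,0],[0.0,0,0,0,0],[0.0,0,0,0,0],[0.0,0,0,0,0],[0.0,0,0,0,0],[0,0,0,0,0]]]' 25
python3 - <<'E'
from h import *
s=arm.get_state();print(s["force"],s["eef_pos"],np.degrees(s["ee_rot"]),s["width"])
a=grab_frame("wrist");cv2.imwrite("pics/w4.png",a);cv2.imwrite("pics/s4.png",grab_frame("scene"))
hinge=np.array([.7785,-.0063]); ex=np.array([np.cos(np.radians(8.1)),np.sin(np.radians(8.1))])
c=s["eef_pos"]; r=(hinge-c[:2])@ex; print("r",r, "lat",(c[:2]-hinge)@[-ex[1],ex[0]])
z0=.1645-.1505
for th in(5,10,15,20,25,30,35,40):
    t=np.radians(th);x=-r*np.cos(t)+z0*np.sin(t)+r;z=r*np.sin(t)+z0*np.cos(t)-z0
    R=Rn.from_euler("xyz",s["ee_rot"]).as_matrix().T
    print(th,R@[ex[0]*x,ex[1]*x,z])
E
```

```text
t: 7.25
eef_pos: [0.5016, -0.0456, 0.15]
ee_rot: [-3.137, 0.002, 1.709]
force: [0.5, -0.0, 0.9]
width: 0.0601
t: 8.0
eef_pos: [0.5017, -0.045, 0.1504]
ee_rot: [-3.138, 0.001, 1.71]
force: [-3.2, 5.5, 4.2]
width: 0.023
[-3.1962  5.451   4.2286] [ 0.5017 -0.045   0.1504] [-179.7819    0.0632   97.96  ] 0.022972865890180324
r 0.27945442326919234 lat 0.000661785000658388
5 [-0.      0.0022 -0.0243]
10 [-0.      0.0065 -0.0483]
15 [-0.      0.0129 -0.0719]
20 [-0.0001  0.0213 -0.0948]
25 [-0.0001  0.0317 -0.1169]
30 [-0.      0.0439 -0.138 ]
35 [-0.     0.058 -0.158]
40 [-0.      0.0737 -0.1766]
```

View pics/w4.png

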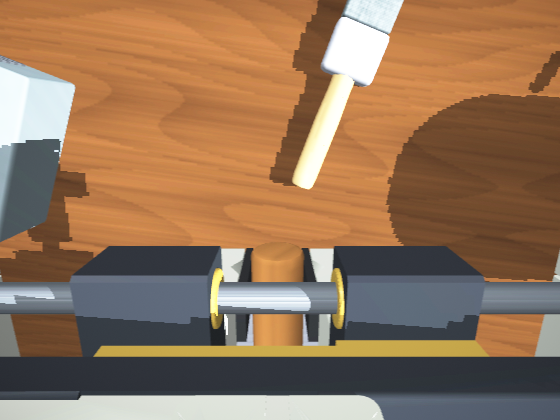

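View pics/s4.png

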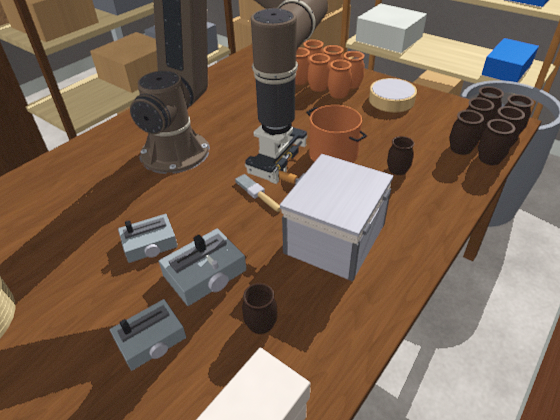

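The wrist view shows the handle pinched between the pads at (277,300), 23 mm wide. The scene view shows the slide at the pointer and the lid still shut. I'll lift to 20° first and check.

```bash
python3 -m handwheel '[[[0,0,0.001,-0.012,0],[0,0,0.002,-0.024,0],[0,0,0.004,-0.036,0],[0,0,0.0065,-0.048,0],[0,0,0.0095,-0.06,0],[0,0,0.013,-0.072,0],[0,0,0.017,-0.084,0],[0,0,0.021,-0.095,0],[0,0,0.021,-0.095,0],[0,0,0.021,-0.095,0]]]' 25
python3 - <<'E'
from h import *
s=arm.get_state();print(s["force"],s["moment"],s["eef_pos"],s["width"])
cv2.imwrite("pics/s5.png",grab_frame("scene"));cv2.imwrite("pics/w5.png",grab_frame("wrist"))
E
```

```text
t: 8.93
eef_pos: [0.5226, -0.0419, 0.2446]
ee_rot: [-3.137, 0.001, 1.71]
force: [1.2, 0.2, -5.0]
width: 0.0232
[ 1.1635  0.1612 -5.0236] [ 0.2414 -0.4619  0.0908] [ 0.5226 -0.0419  0.2446] 0.02321730703684059
```

View pics/s5.png

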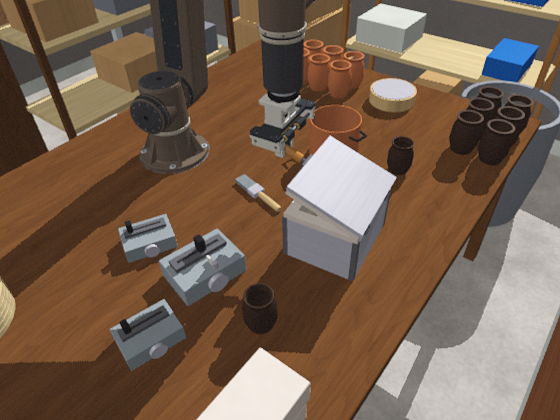

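View pics/w5.png

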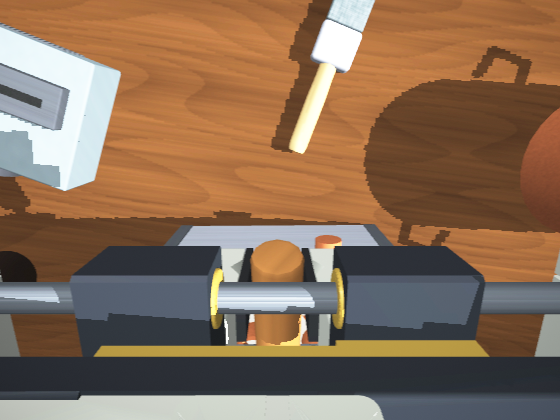

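The lid is rising with the handle held and pivoting, and the load is about 5 N. I'll carry on to 40°.

```bash
python3 -m handwheel '[[[0,0,0.005,-0.011,0],[0,0,0.0105,-0.022,0],[0,0,0.0165,-0.033,0],[0,0,0.0228,-0.0433,0],[0,0,0.0295,-0.0535,0],[0,0,0.0368,-0.0634,0],[0,0,0.0445,-0.073,0],[0,0,0.0525,-0.0824,0],[0,0,0.0525,-0.0824,0],[0,0,0.0525,-0.0824,0],[0,0,0.0525,-0.0824,0]]]' 25
python3 - <<'E'
from h import *
s=arm.get_state();print(s["force"],s["moment"],s["eef_pos"],s["width"])
cv2.imwrite("pics/s6.png",grab_frame("scene"));cv2.imwrite("pics/t6.png",grab_frame("top"));cv2.imwrite("pics/w6.png",grab_frame("wrist"))
b=cv2.imread("pics/s6.png");cv2.imwrite("pics/s6z.png",cv2.resize(b[90:280,240:420],None,fx=3,fy=3,interpolation=cv2.INTER_CUBIC))
b=cv2.imread("pics/t6.png");cv2.imwrite("pics/t6z.png",cv2.resize(b[90:280,190:420],None,fx=3,fy=3,interpolation=cv2.INTER_CUBIC))
E
```

```text
t: 9.95
eef_pos: [0.5737, -0.0344, 0.3252]
ee_rot: [-3.135, 0.0, 1.71]
force: [-4.1, 2.6, -2.0]
width: 0.0237
[-4.1393  2.556  -1.9915] [1.1774 1.1527 0.0449] [ 0.5737 -0.0344  0.3252] 0.023706285822585122
```

View pics/s6z.png

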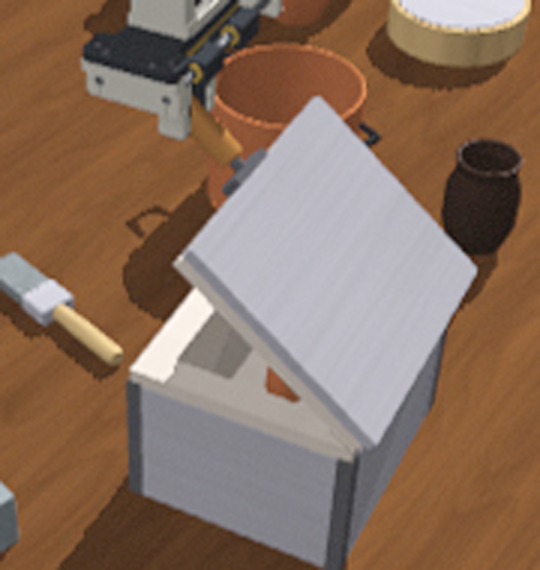

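View pics/t6z.png

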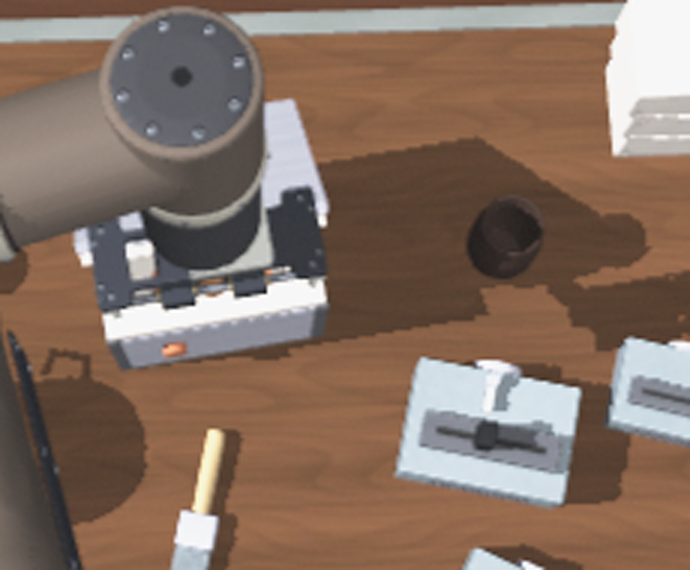

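View pics/w6.png

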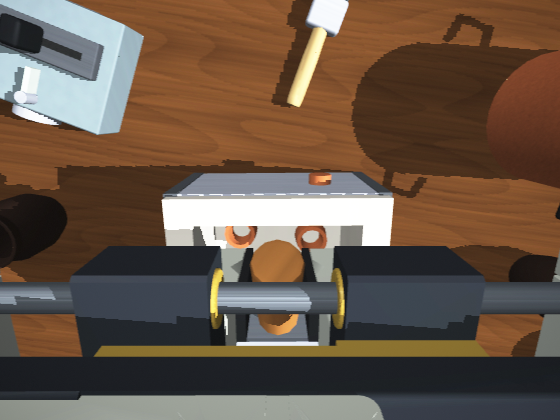

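Run:
```python
from h import *
s=arm.get_state()
H=np.array([.7785,-.0063,.1505]);a=np.radians(8.1);ex=np.array([np.cos(a),np.sin(a),0]);ey=np.array([-np.sin(a),np.cos(a),0])
f=lambda U,V:((U+.5)/3-.5+240,(V+.5)/3-.5+90)
for nm,uv,y in(("frR",(186,257),-.118),("frL",(318,97),.118),("reR",(372,447),-.118),("reL",(475,270),.118)):
    c,d=ray("scene",*f(*uv));t=(y-(c-H)@ey)/(d@ey);p=c+t*d-H
    x,z=p@ex,p[2];print(nm,x,z,np.hypot(x,z),np.degrees(np.arctan2(z,-x))-np.degrees(np.arctan2(.028,.205)))
# finger-based
g=np.array(s["eef_pos"])-H
g[2]+=.0141;x,z=g@ex,g[2];print("tcp",x,z,np.hypot(x,z),np.degrees(np.arctan2(z,-x)-np.arctan2(.014,.2795)))
```

```text
frR -0.14563820300362051 0.14223313766157683 0.20357001651319098 36.54467472825628
frL -0.1413344800825955 0.15216447884792603 0.20767634406277116 39.33559558445651
reR 0.01748632713449626 0.01593007391501164 0.023654574432704436 129.88878810029843
reL 0.018309152525525247 0.021942297908763647 0.028577779894874287 122.06475084336701
tcp -0.2062905618590152 0.18916560314702782 0.27989180289191573 39.652877389415046
```

Run:
```python
from h import *
H=np.array([.7785,-.0063,.1505]);a=np.radians(8.1);ex=np.array([np.cos(a),np.sin(a),0]);ey=np.array([-np.sin(a),np.cos(a),0])
b=cv2.imread("pics/scene0.png");o=cv2.resize(b[140:280,270:420],None,fx=5,fy=5,interpolation=cv2.INTER_CUBIC)
for th,im,n,(r0,c0) in((0,b,"a",(140,270)),(40,cv2.imread("pics/s6.png"),"b",(100,280))):
    o=cv2.resize(im[r0:r0+140,c0:c0+150],None,fx=5,fy=5,interpolation=cv2.INTER_CUBIC)
    for T,col in(((th,(0,0,255)),) if th==0 else ((37,(0,255,0)),(40,(0,0,255)))):
        t=np.radians(T);P=[]
        for x,y in((-.205,-.118),(-.205,.118),(0,.118),(0,-.118)):
            X=H+ex*(x*np.cos(t)+.028*np.sin(t))+ey*y+np.array([0,0,-x*np.sin(t)+.028*np.cos(t)])
            P.append((proj("scene",X)-[c0,r0]+.5)*5-.5)
        cv2.polylines(o,[np.round(P).astype(int)],True,col,1)
    cv2.imwrite(f"pics/chk{n}.png",o)
```

```text
(no output)
```

View pics/chka.png

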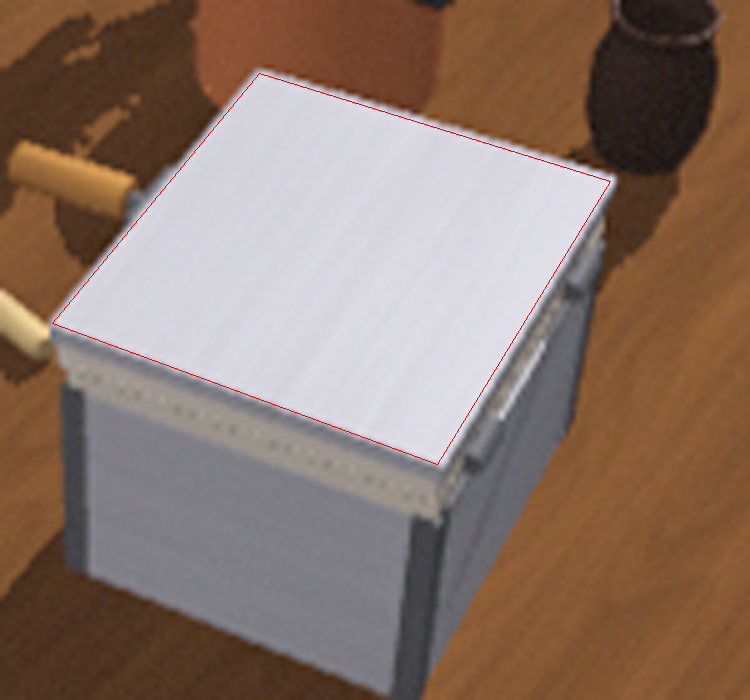

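View pics/chkb.png

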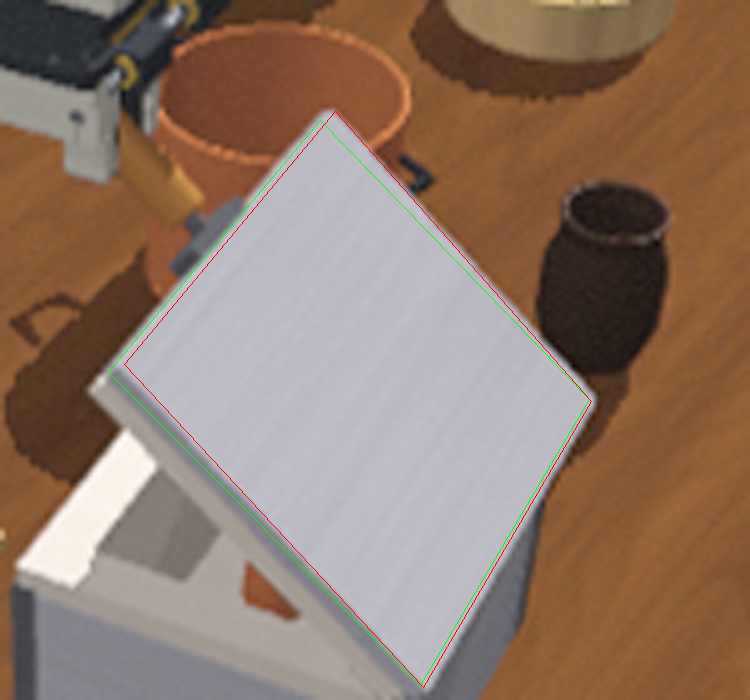

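```bash
python3 -m handwheel '[[[0,0,0.001,-0.001,0],[0,0,0.002,-0.0025,0],[0,0,0.002,-0.0025,0],[0,0,0.002,-0.0025,0],[0,0,0.002,-0.0025,0],[0,0,0.002,-0.0025,0],[0,0,0.002,-0.0025,0],[0,0,0.002,-0.0025,0],[0,0,0.002,-0.0025,0],[0,0,0.002,-0.0025,0]]]' 30
python3 - <<'E'
from h import *
s=arm.get_state();print(s["force"],s["moment"],s["eef_pos"],s["width"],s["t"])
H=np.array([.7785,-.0063,.1505]);a=np.radians(8.1);ex=np.array([np.cos(a),np.sin(a),0])
g=np.array(s["eef_pos"])-H
g[2]+=.0141;x,z=g@ex,g[2];print("tcp",np.hypot(x,z),np.degrees(np.arctan2(z,-x)-np.arctan2(.014,.2795)))
b=grab_frame("scene");cv2.imwrite("pics/s7.png",b)
c=grab_frame("wrist");cv2.imwrite("pics/w7.png",c)
o=cv2.imread("pics/s6.png");print(cv2.absdiff(b,o).mean())
E
```

```text
t: 10.93
eef_pos: [0.5763, -0.0341, 0.328]
ee_rot: [-3.136, 0.0, 1.71]
force: [-0.3, 2.1, -4.8]
width: 0.023
[-0.349   2.1024 -4.803 ] [0.9833 0.1197 0.0755] [ 0.5763 -0.0341  0.328 ] 0.023010019326439295 10.9333
tcp 0.2799768359616979 40.31824753736807
2.0735586734693876
```

View pics/s7.png

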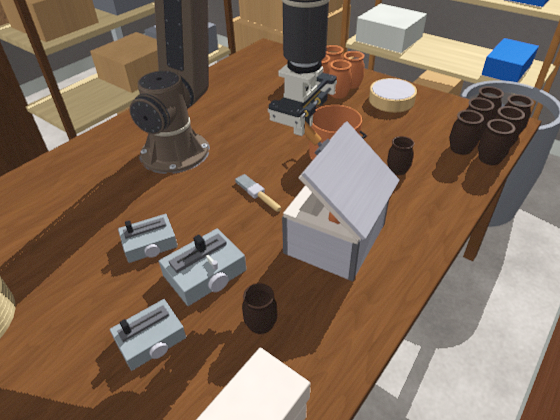

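The scene view shows the lid open and held near (350,175). The slide is at its pointer near (203,250), and the bystanders have not moved. The load is steady at about 5 N, so I'm handing in.

```bash
python3 -c "
from station import arm
print(arm.job_done())"
```

```text
the job is handed in; nothing more can be done
None
```

The slide is at the pointer and the lid is held open at about 40°. I handed the job in at about 11 s with the gripper still holding the handle.

- **Slide:** I moved the black grip about 37 mm with the lid shut. The wrist camera then put it within about 0.2 mm of the pointer blade. Later views from the other cameras still show it there.
- **Lid:** I pinched the wooden handle and raised it along its arc. The last arm position works out to 40.3°, with the hold steady at 23 mm opening and about 5 N of load.
- **Bystanders:** In the last scene view, the bucket, jars and brush appear where they were.

**Disagreement:** Before a final small nudge upward, the camera's lid-corner estimates scattered from 36.5° to 39.3°, while the arm position gave 39.7°. I added about 0.6° to split the difference. I did not re-measure the corners afterwards, so the true angle may be up to a degree or so below 40°.

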